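Right the fallen bottle and raise the work tray level

ROBOT

A 7-joint arm with a two-finger parallel gripper is mounted at the origin on the work surface. World frame = base frame: x ahead of the robot, y to its left, z up, the work surface at z = 0. Lengths are in mm, angles in rad, forces in N, time in s.
With the tool pointing down it reaches from about 350 to 900 mm from the base axis. Payload 7.2 kg.
Tool frame: the origin (TCP) lies on the centre line of the jaws, within the pads' length; the fingertips stand 25 mm ahead of it and the grasp point (between the pads) lies 6 mm ahead of it; z points along the fingers, y is the line along which they close (so a half turn about z gives the same grasp; the last joint's range is limited). The gripper opens to 88 mm and grips with 3 to 60 N. Pads are 20 mm wide; open, the fingers measure 115 mm over their backs; the gripper's body (75 mm by 178 mm) begins 61 mm behind the grasp point.
Start: joints at [1.159, 0.411, -0.013, 1.596, 0.006, 1.134, -0.082], TCP at [210.655, -588.432, 247.653] pointing down, gripper open.
Joint ranges: [-2.95, 2.95], [-0.29, 1.99], [-1.47, 1.44], [0.14, 2.54], [-1.03, 4.17], [0.13, 1.85], [-2.86, 2.86]. Speed limits (rad/s): [2.39, 2.39, 3.01, 3.01, 3.14, 3.14, 3.14].

INTERFACE

Orientations are given as a unit quaternion [x, y, z, w].
In Python, from plant import env, vision gives the robot as it stands.
- The arm moves only by the tool move_arm, never from a script. Its arguments are lists of equal length, an entry for each row: "translation": the shift along the world's x, y, z in units of 0.6 m (1.0 is 0.6 m), a list of three; "dr": the turn, a rotation vector about the world's x, y, z in units of pi rad (1.0 is pi rad), a list of three; "claw": the opening, from 0 (shut) to 1 (fully open). A call has exactly 8 rows; each row is the pose to reach, as a shift and turn from the pose commanded when the call began, turning the shorter way round; what a row does not reach only later rows make up. A row lasts 1/12 s, in which the tool goes at most 41.7 mm and 7.16 degrees, less where a joint would pass 70% of its speed; a pose out of reach is approached as far as the arm can. A call with a number of a shift or a turn outside -1 to 1 is refused whole. A call with a gripper value outside its range is refused whole. The fingers move at their own pace and stop on an object; "force" is the grip in N (left out, the last holds). Time passes only in rows, so rows that repeat a pose let the fingers close, or fill a call up. It gives the time, the measured TCP pose, the force, the opening and the grip force at its end, in the units of the state.
- env.get_obs(): the state, without advancing time (a new reading comes with each control period).
- vision.get_image(name): name is "scene" or "top" or "wrist"; returns a dict with "frame" (480x640x3 uint8, red, green, blue), "z_map" (480x640 float32, mm along the optical axis (not along the pixel's ray), 0 where there is no reading), "K" (3x3 intrinsics, pixels), "dist" ([k1, k2, p1, p2, k3] as OpenCV has them; the pictures are not rectified), "rvec" (rotation vector, rad) and "tvec" (3), from world to camera coordinates, as OpenCV has them. Camera axes: x right, y down, z forward; pixel columns grow to the right and rows downward; lengths in mm; the calibration is good to about 2 mm. A picture is of the moment at which its call begins.
- env.close_job(): hands the job in; it is judged then, once.
The state is a dict: "t": time; "joints": joint angles; "qd": joint speeds; "tau": joint torques, N m; "tool_pos": TCP position; "tool_rot": TCP orientation; "ft_force": force on the tool from outside, world axes, zero at the start; "ft_torque": the same for the moment, N m; "opening": opening from 0.0 (shut) to 1.0 (fully open); "grip_force": force on a finger pad.
Only numpy, scipy, OpenCV 4.12 (cv2) and the standard library are available. Lean on these libraries where they do the work, as an engineer would, in place of code of your own. Each camera call takes 0.05 s, during which the arm holds its last target. There are 200 camera calls.

TASK

The amber bottle has fallen over on the dental bench: stand it upright, cap up, in the empty bay of the blue work tray and let go of it. Then take the tray by its metal bridge handle and lift it, level, to about 10 cm clear of the bench with the bottle still standing and the plaster cast still in its own bay. Finish while holding the tray there, still and level; do not put it down, and leave the other things on the bench where they are.

Things in the scene. Friction and masses are not known exactly. Their poses are not given: they have to be found in the camera images.
- tray: Loose blue work tray on the bench, 320 (its x) x 150 (its y) mm, 0.38 kg with handle; origin at the centre of its underside, z up. Floor 6 mm thick, rim 16 mm high and 5 mm thick; 5 mm dividers 14 mm high across it at x = -45 and +45 mm leave two end bays, 107 x 140 mm inside, with a dark floor: the cast's bay at -x, the empty bay at +x. The bare strip between is under the handle.
- tray_handle: The tray's aluminium bridge handle, rigidly part of it (same origin and axes): a straight bar along the tray's y, 134 mm long, 16 mm wide (along x), 22 mm high, its top 136 mm above the tray's underside, on two posts 10 mm thick at y = -62 and +62 mm. The space under the bar between the posts is open.
- tray_grip (a point): Centre of the handle bar, 125 mm above the tray's underside; axes as the tray's. Pinch the bar here from above, fingers closing along the tray's x.
- tray_bay (a point): Middle of the empty bay's floor, at tray x = 100 mm, 6 mm above the tray's underside; axes as the tray's.
- tray_cast: Plaster dental cast on a yellow base, 64 x 60 x 33 mm, about 0.13 kg, lying loose and flat in the tray's -x bay; origin at the centre of its underside, z up.
- bottle: Closed square amber bottle, paper label, white cap, about 0.14 kg, lying on a flat side on the bench at the start. Body 42 x 42 mm, 74 mm long, then a neck 26 mm across and a round cap 32 mm across; 103 mm overall. Origin at the centre of its base; z runs from base to cap (level while it lies, origin then 21 mm above the bench); x and y are square to the flat sides.
- bottle_cap (a point): Centre of the top of the bottle's cap, 103 mm from the base.
- spare_cast: Bystander: white plaster dental cast on the bench, 64 x 60 x 33 mm, loose; origin at the centre of its underside. Leave it.
- bur_stand: Bystander: black block 55 x 85 x 20 mm with three brass-headed steel pins up to 72 mm high, loose; origin at the centre of its underside. Leave it.
- brush: Bystander: blue-handled brush 170 mm long lying on the bench, loose; it lies along its x axis. Leave it.
Things that resemble listed ones, but are neither listed nor needed, are in the scene too. Of the things that look like the bottle, take the one that is farthest to the robot's left at the start.

How it is judged:
By the outcome, as a careful person would: the job done as asked, in the order asked, and still so for the second after the job is handed in, while the arm keeps its last pose, push and grip.
It also fails if it takes over 54 s, if anything falls off the work surface, if the arm or the gripper's body presses on something with over 40 N, if the wrist force passes 120 N, or if a joint passes its speed limit or range.

## Working session

There is one attempt and no reset: what is moved stays moved. The work goes in short steps, Python scripts to look and compute and a tool call to move; the robot and the scene stay as the last step left them, time stands still between calls to the robot, and variables do not carry over. Pictures are saved under pics/ and viewed, at most 10 in all, crops included, and the job is handed in when it is done.

Besides the shell and the picture viewer there is one more tool, called after "Emit:" as name(argument=value, ...), one argument or row to a line, values as JSON. move_arm: Moves the arm, as the interface text tells. Its arguments: {"type":"object","properties":{"translation":{"type":"array","items":{"type":"array","items":{"type":"number"}}},"dr":{"type":"array","items":{"type":"array","items":{"type":"number"}}},"claw":{"type":"array","items":{"type":"number"}},"force":{"type":"number"}},"required":["translation","dr","claw"]}

```bash
ls; mkdir -p pics
cat > h.py <<'E'
import numpy as np, cv2
from plant import env, vision
def pts(im):
    """world xyz per pixel from z_map"""
    h,w=im["z_map"].shape
    u,v=np.meshgrid(np.arange(w),np.arange(h))
    n=cv2.undistortPoints(np.stack([u,v],-1).reshape(-1,1,2).astype(np.float64),np.array(im["K"]),np.array(im["dist"])).reshape(h,w,2)
    z=im["z_map"].astype(float)
    c=np.dstack([n[...,0]*z,n[...,1]*z,z])
    R=cv2.Rodrigues(np.array(im["rvec"],float))[0]
    p=(c-np.array(im["tvec"],float).ravel())@R
    p[z==0]=np.nan
    return p
def ray(im,uv,h):
    n=cv2.undistortPoints(np.array(uv,float).reshape(-1,1,2),np.array(im["K"]),np.array(im["dist"])).reshape(-1,2)
    R=cv2.Rodrigues(np.array(im["rvec"],float))[0]; t=np.array(im["tvec"],float).ravel()
    C=-R.T@t; d=np.c_[n,np.ones(len(n))]@R
    return C+d*((h-C[2])/d[:,2])[:,None]
E
python3 - <<'E'
from h import *
for n in ("top","scene"):
    im=vision.get_image(n); np.save(f"pics/{n}0.npy",im,allow_pickle=True)
    cv2.imwrite(f"pics/{n}0.png",im["frame"][...,::-1])
    R=cv2.Rodrigues(np.array(im["rvec"],float))[0]; print(n,-R.T@np.array(im["tvec"]).ravel(),R[2])
    p=pts(im); print(np.nanmedian(p[...,2]))
o=env.get_obs(); print(o)
E
```

```text
pics
top [ 405.47262341    3.10092275 1129.94600636] [ 0.11878111 -0.02937648 -0.9924858 ]
-0.47087435823413715
scene [ 894.2098178  -544.19384497  872.21565577] [-0.36216601  0.52435769 -0.77063921]
0.8047348000599728
{'t': 0.1, 'joints': array([ 1.15878827,  0.41178402, -0.01271223,  1.5969409 ,  0.00561041,
        1.1343247 , -0.08221013]), 'qd': array([ 0.00071058, -0.00056449,  0.00094583, -0.0012389 ,  0.00202198,
        0.00013192,  0.00066862]), 'tau': array([ 2.89428841e-03, -5.89096498e+01,  6.43743630e-01, -2.91708201e+01,
       -5.38013375e-02,  1.45446451e-02,  7.72262570e-05]), 'tool_pos': array([ 210.49354614, -588.04216865,  246.92348886]), 'tool_rot': array([ 9.85259015e-01,  1.71067732e-01, -1.75336957e-04, -6.88671631e-04]), 'ft_force': array([-0.08676831,  0.54956666,  0.41800411]), 'ft_torque': array([ 0.03699727, -0.0008542 , -0.02323384]), 'grip_force': 0.0, 'opening': 0.9990774383503891}
```

View pics/top0.png

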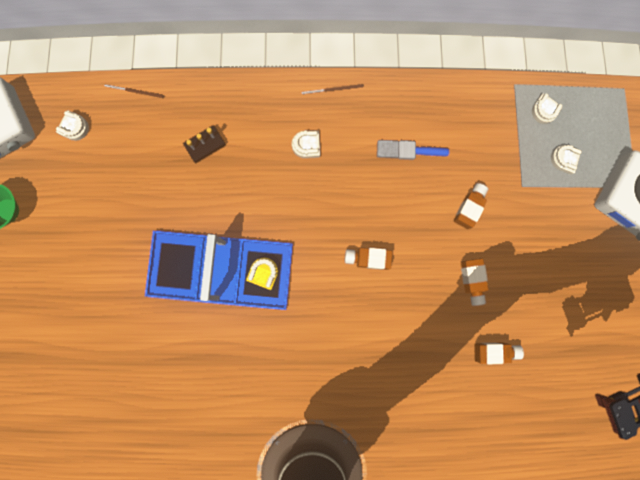

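View pics/scene0.png

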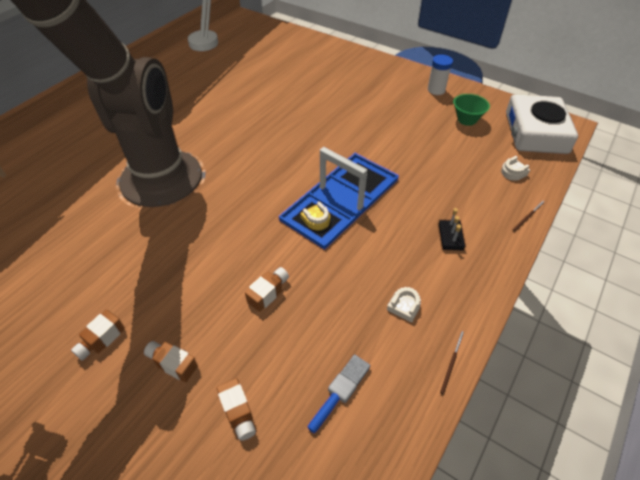

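Top view: the leftmost amber bottle (y is to the image's left) is at about (372,257), with its cap at (350,257) pointing left. The tray is at (220,268), with the empty bay on the left, the cast at (263,272) on the right and the handle at (208,266). The scene view agrees: the bottle is at (268,288), its cap at (281,275).

Run:
```python
from h import *
for n in ("top","scene"):
    im=np.load(f"pics/{n}0.npy",allow_pickle=True).item(); p=pts(im)
    hsv=cv2.cvtColor(im["frame"],cv2.COLOR_RGB2HSV)
    x,y,z=np.moveaxis(p,-1,0)
    # bottle: everything raised near it
    bx=(slice(235,280),slice(335,405)) if n=="top" else (slice(262,318),slice(238,298))
    m=z[bx]>10; q=p[bx][m]; q=q[q[:,2]<60]
    xy=q[:,:2].astype(np.float32); 
    print(n,"bottle n",len(q),"rect",cv2.minAreaRect(xy),"ztop",np.percentile(q[:,2],[50,90,97]))
    top=q[q[:,2]>36]; print(" body top rect",cv2.minAreaRect(top[:,:2].astype(np.float32)))
    # white cap pixels
    # tray
    m=((hsv[...,0]>105)&(hsv[...,0]<130)&(hsv[...,1]>150)).astype(np.uint8)
    k,l,s,c=cv2.connectedComponentsWithStats(m)
    tb=(230,140,310,295) if n=="top" else (150,278,246,400)
    mm=np.zeros_like(m,bool); mm[tb[0]:tb[2],tb[1]:tb[3]]=True
    b=(m>0)&mm&(z>8)&(z<25); q=p[b]; print(" tray rim rect",cv2.minAreaRect(q[:,:2].astype(np.float32)),np.percentile(q[:,2],[10,50,90]))
    b=mm&(z>128)&(z<145); q=p[b]; print(" bar",len(q),cv2.minAreaRect(q[:,:2].astype(np.float32)),np.median(q[:,2]))
    ye=(hsv[...,0]>20)&(hsv[...,0]<35)&(hsv[...,1]>120)&mm; print(" cast",np.nanmean(p[ye],0))
```

```text
top bottle n 826 rect ((482.9771423339844, -129.5511474609375), (101.17192077636719, 42.85952377319336), 83.5885009765625) ztop [40.38134942 43.49874568 44.48662581]
 body top rect ((482.9821472167969, -129.557373046875), (101.14688110351562, 42.75617980957031), 83.84053802490234)
 tray rim rect ((460.15185546875, 207.4898223876953), (316.2422790527344, 146.60403442382812), 84.21440124511719) [ 8.32660388 11.24915628 17.18923079]
 bar 561 ((459.48138427734375, 207.8432159423828), (17.083484649658203, 134.47885131835938), 84.19068908691406) 135.7086024441717
 cast [445.93047832 107.22436933  24.47387138]
scene bottle n 1006 rect ((480.8110656738281, -130.54811096191406), (105.80095672607422, 45.289772033691406), 83.8442611694336) ztop [41.29094875 44.60224232 45.65797653]
 body top rect ((480.639404296875, -132.1396942138672), (102.33818054199219, 45.289772033691406), 83.8442611694336)
 tray rim rect ((459.181640625, 204.99688720703125), (322.16583251953125, 150.41250610351562), 84.38809967041016) [ 8.37329205 10.33548959 17.27286822]
 bar 349 ((459.3035888671875, 205.00453186035156), (18.32575798034668, 133.2639617919922), 85.2690658569336) 136.83866472420425
 cast [451.77811996  95.83083271  20.76812569]
```

```bash
cat >> h.py <<'E'
from scipy.spatial.transform import Rotation as Ro
def tool(h_deg,tilt_deg,s=1):
    """tool z leaning tilt from down towards azimuth h; tool y = s*(h+90deg)"""
    h,t=np.radians([h_deg,tilt_deg]); z=np.array([np.sin(t)*np.cos(h),np.sin(t)*np.sin(h),-np.cos(t)])
    y=s*np.array([-np.sin(h),np.cos(h),0]); return np.c_[np.cross(y,z),y,z]
def to(G,R,back=0,o=None):
    """shift and turn in move units that bring the grasp point to G (minus back along tool z)"""
    o=o or env.get_obs(); R0=Ro.from_quat(o["tool_rot"])
    d=np.array(G)-R[:,2]*(6+back)-o["tool_pos"]; w=(Ro.from_matrix(R)*R0.inv()).as_rotvec()
    print("T",np.round(d/600,4),"mm",np.round(d,1),"dr",np.round(w/np.pi,4),"deg",round(np.degrees(np.linalg.norm(w)),1))
def st():
    o=env.get_obs(); R=Ro.from_quat(o["tool_rot"]).as_matrix()
    print("t",round(o["t"],2),"q",np.round(o["joints"],2),"grasp pt",np.round(o["tool_pos"]+6*R[:,2],1),"y",R[:,1].round(3),"z",R[:,2].round(3),"F",np.round(o["ft_force"],1),"op",round(o["opening"],3),"g",round(o["grip_force"],1))
    return o
E
python3 - <<'E'
from h import *
st()
to([482.1,-133.3,25],tool(-96.3,45),120)
E
```

```text
t 0.1 q [ 1.16  0.41 -0.01  1.6   0.01  1.13 -0.08] grasp pt [ 210.5 -588.   240.9] y [ 0.337 -0.941 -0.001] z [-0.001  0.001 -1.   ] F [-0.1  0.5  0.4] op 0.999 g 0.0
T [ 0.469   0.9055 -0.2214] mm [ 281.4  543.3 -132.8] dr [-0.2066  0.1626  0.3365] deg 76.9
```

Emit:
move_arm(
  translation=[
    [0.029,0.056,0],
    [0.058,0.113,0],
    [0.088,0.17,0],
    [0.117,0.226,0],
    [0.146,0.283,0],
    [0.176,0.339,0],
    [0.205,0.396,0],
    [0.234,0.452,0],
  ],
  dr=[
    [-0.013,0.01,0.021],
    [-0.026,0.02,0.042],
    [-0.039,0.03,0.063],
    [-0.052,0.041,0.084],
    [-0.065,0.051,0.105],
    [-0.077,0.061,0.126],
    [-0.09,0.071,0.147],
    [-0.103,0.081,0.168],
  ],
  claw=[1,1,1,1,1,1,1,1],
  force=25,
)

```text
t: 0.77
tool_pos: [351.6, -315.6, 248.0]
tool_rot: [0.885, 0.418, -0.151, 0.137]
ft_force: [0.2, -0.8, -0.7]
opening: 1.0
grip_force: 0.0
```

Run:
```python
from h import *
st()
to([482.1,-133.3,25],tool(-96.3,45),120)
```

```text
t 0.77 q [ 0.57  0.15 -0.25  2.03  0.52  1.06 -0.65] grasp pt [ 350.7 -317.8  242.5] y [ 0.781 -0.613  0.116] z [-0.152 -0.368 -0.917] F [ 0.2 -0.8 -0.7] op 1.0 g 0.0
T [ 0.2338  0.4514 -0.2232] mm [ 140.3  270.8 -133.9] dr [-0.1027  0.0819  0.167 ] deg 38.2
```

Emit:
move_arm(
  translation=[
    [0.029,0.056,-0.01],
    [0.058,0.113,-0.03],
    [0.088,0.17,-0.06],
    [0.117,0.226,-0.09],
    [0.146,0.283,-0.12],
    [0.176,0.339,-0.16],
    [0.205,0.396,-0.19],
    [0.234,0.451,-0.223],
  ],
  dr=[
    [-0.013,0.01,0.021],
    [-0.026,0.02,0.042],
    [-0.039,0.03,0.063],
    [-0.052,0.041,0.084],
    [-0.065,0.051,0.105],
    [-0.077,0.061,0.126],
    [-0.09,0.071,0.147],
    [-0.103,0.082,0.167],
  ],
  claw=[1,1,1,1,1,1,1,1],
)

```text
t: 1.43
tool_pos: [489.3, -50.0, 115.8]
tool_rot: [0.688, 0.616, -0.286, 0.255]
ft_force: [1.0, -0.2, 0.7]
opening: 1.002
grip_force: 0.0
```

Run:
```python
from h import *
st()
to([482.1,-133.3,25],tool(-96.3,45),120)
to([482.1,-133.3,25],tool(-96.3,45),0)
```

```text
t 1.43 q [-0.09  0.63 -0.46  1.94  0.89  1.36 -1.19] grasp pt [488.8 -54.3 111.6] y [ 0.994 -0.111 -0.001] z [-0.079 -0.704 -0.706] F [ 1.  -0.2  0.7] op 1.002 g 0.0
T [ 0.0043  0.0088 -0.0029] mm [ 2.6  5.3 -1.7] dr [ 0.0004 -0.0003  0.0003] deg 0.1
T [-0.0112 -0.1317 -0.1443] mm [ -6.7 -79.  -86.6] dr [ 0.0004 -0.0003  0.0003] deg 0.1
```

Emit:
move_arm(
  translation=[
    [-0.002,-0.02,-0.02],
    [-0.005,-0.045,-0.045],
    [-0.008,-0.07,-0.07],
    [-0.01,-0.09,-0.09],
    [-0.012,-0.11,-0.11],
    [-0.0137,-0.124,-0.125],
    [-0.0137,-0.124,-0.125],
    [-0.0137,-0.124,-0.125],
  ],
  dr=[
    [0,0,0],
    [0,0,0],
    [0,0,0],
    [0,0,0],
    [0,0,0],
    [0,0,0],
    [0,0,0],
    [0,0,0],
  ],
  claw=[1,1,1,1,1,1,1,1],
)

```text
t: 2.1
tool_pos: [480.2, -126.2, 41.7]
tool_rot: [0.69, 0.615, -0.286, 0.254]
ft_force: [0.2, 0.3, -0.1]
opening: 1.002
grip_force: 0.0
```

Run:
```python
from h import *
st()
to([482.1,-133.3,25],tool(-96.3,45),0)
im=vision.get_image("scene"); cv2.imwrite("pics/s1.png",im["frame"][150:450,100:500,::-1])
```

```text
t 2.1 q [-0.01  0.73 -0.38  2.03  1.04  1.2  -1.26] grasp pt [ 479.7 -130.5   37.4] y [ 0.993 -0.114 -0.001] z [-0.082 -0.702 -0.708] F [ 0.2  0.3 -0.1] op 1.002 g 0.0
T [ 0.0039 -0.0047 -0.0207] mm [  2.4  -2.8 -12.4] dr [-0.0003 -0.0004  0.0015] deg 0.3
```

View pics/s1.png

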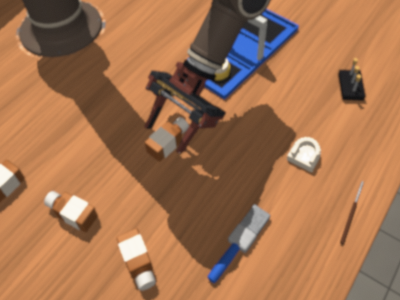

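The fingers straddle the bottle, at about (165,135) in the crop. I'll make the final approach and close.

Emit:
move_arm(
  translation=[
    [0.002,-0.0024,-0.01],
    [0.004,-0.0047,-0.0207],
    [0.004,-0.0047,-0.0207],
    [0.004,-0.0047,-0.0207],
    [0.004,-0.0047,-0.0207],
    [0.004,-0.0047,-0.0207],
    [0.004,-0.0047,-0.0207],
    [0.004,-0.0047,-0.0207],
  ],
  dr=[
    [0,0,0],
    [0,0,0],
    [0,0,0],
    [0,0,0],
    [0,0,0],
    [0,0,0],
    [0,0,0],
    [0,0,0],
  ],
  claw=[1,1,1,1,0.35,0.35,0.35,0.35],
  force=25,
)

```text
t: 2.82
tool_pos: [483.0, -128.9, 29.6]
tool_rot: [0.69, 0.615, -0.285, 0.254]
ft_force: [-1.0, 0.8, 0.3]
opening: 0.736
grip_force: 0.0
```

Run:
```python
from h import *
st()
to([482.1,-133.3,25],tool(-96.3,45),0)
```

```text
t 2.82 q [-0.01  0.75 -0.37  2.03  1.05  1.19 -1.28] grasp pt [ 482.6 -133.1   25.4] y [ 0.994 -0.114  0.   ] z [-0.08  -0.702 -0.708] F [-1.   0.8  0.3] op 0.736 g 0.0
T [-0.0008 -0.0003 -0.0006] mm [-0.5 -0.2 -0.4] dr [-0.0003  0.      0.0013] deg 0.2
```

Emit:
move_arm(
  translation=[
    [0,0,0],
    [0,0,0],
    [0,0,0],
    [0,0,0],
    [0,0,0],
    [0,0,0],
    [0,0,0],
    [0,0,0],
  ],
  dr=[
    [0,0,0],
    [0,0,0],
    [0,0,0],
    [0,0,0],
    [0,0,0],
    [0,0,0],
    [0,0,0],
    [0,0,0],
  ],
  claw=[0.3,0.2,0.2,0.2,0.2,0.2,0.2,0.2],
  force=25,
)

```text
t: 3.48
tool_pos: [482.9, -129.0, 29.5]
tool_rot: [0.69, 0.615, -0.285, 0.254]
ft_force: [0.1, 0.8, 1.6]
opening: 0.478
grip_force: 25.0
```

Emit:
move_arm(
  translation=[
    [0,0,0.03],
    [0,0,0.08],
    [0,0,0.13],
    [0,0,0.19],
    [0,0,0.25],
    [0,0,0.3],
    [0,0.03,0.33],
    [0,0.06,0.35],
  ],
  dr=[
    [0,0,0],
    [0,0,0],
    [-0.003,-0.026,-0.026],
    [-0.006,-0.052,-0.052],
    [-0.009,-0.078,-0.078],
    [-0.012,-0.104,-0.105],
    [-0.015,-0.13,-0.131],
    [-0.018,-0.156,-0.157],
  ],
  claw=[0.2,0.2,0.2,0.2,0.2,0.2,0.2,0.2],
)

```text
t: 4.15
tool_pos: [483.0, -93.3, 242.0]
tool_rot: [0.86, 0.338, -0.179, 0.338]
ft_force: [1.4, 1.0, -2.4]
opening: 0.478
grip_force: 25.0
```

Run:
```python
from h import *
o=st()
Rt=tool(-15,45,-1); R0=Ro.from_quat(o["tool_rot"])
print(Rt@np.array([.7071,0,-.7071]), R0.as_matrix()@np.array([.7071,0,-.7071]))
c,s=np.cos(np.radians(84.2)),np.sin(np.radians(84.2))
B=np.array([459.6+112*c,206.5+112*s]); print("bottle goal",B)
to([*B,250],Rt)
```

```text
t 4.15 q [-0.06  0.4  -0.37  1.92  0.79  1.43 -1.62] grasp pt [482.5 -97.5 237.7] y [ 0.703 -0.543  0.459] z [-0.079 -0.702 -0.708] F [ 1.4  1.  -2.4] op 0.478 g 25.0
[ 7.51411410e-17 -1.96299898e-17  9.99990410e-01] [0.55591934 0.82233198 0.12126263]
bottle goal [470.91830528 317.92663939]
T [-0.027   0.6872  0.0204] mm [-16.2 412.3  12.3] dr [ 0.265  -0.3891 -0.1965] deg 91.8
```

```bash
cat >> h.py <<'E'
def spin_to(frac,o=None):
    """waypoint: spin +40 -> -180 about tool z while yawing -96.3 -> -60 and carrying to the bay"""
    R=(Ro.from_euler("z",36.3*frac,degrees=True)*Ro.from_matrix(tool(-96.3,45))*Ro.from_euler("z",40-220*frac,degrees=True)).as_matrix()
    to(np.array([482,-97,238])*(1-frac)+frac*np.array([471,318,280]),R,0,o)
E
python3 - <<'E'
from h import *
R=(Ro.from_euler("z",36.3,degrees=True)*Ro.from_matrix(tool(-96.3,45))*Ro.from_euler("z",-180,degrees=True)).as_matrix(); print(R@[.7071,0,-.7071])
spin_to(.25)
E
```

```text
[-8.70309533e-17 -1.78527708e-17  9.99990410e-01]
T [-0.0066  0.1738  0.0179] mm [ -4.  104.3  10.8] dr [0.0067 0.2204 0.2677] deg 62.4
```

Emit:
move_arm(
  translation=[
    [0,0.02,0.002],
    [0,0.04,0.004],
    [-0.002,0.06,0.006],
    [-0.003,0.08,0.008],
    [-0.004,0.1,0.01],
    [-0.005,0.12,0.012],
    [-0.006,0.14,0.015],
    [-0.006,0.16,0.018],
  ],
  dr=[
    [0.001,0.025,0.03],
    [0.002,0.05,0.06],
    [0.002,0.075,0.09],
    [0.003,0.1,0.121],
    [0.004,0.125,0.152],
    [0.005,0.15,0.182],
    [0.005,0.175,0.212],
    [0.006,0.2,0.243],
  ],
  claw=[0.2,0.2,0.2,0.2,0.2,0.2,0.2,0.2],
)

```text
t: 4.82
tool_pos: [479.0, 3.7, 250.0]
tool_rot: [0.576, 0.721, -0.292, 0.251]
ft_force: [-0.3, 0.2, -1.2]
opening: 0.478
grip_force: 25.0
```

Run:
```python
from h import *
st(); spin_to(.46)
```

```text
t 4.82 q [-0.11  0.42 -0.58  1.9   0.81  1.53 -0.8 ] grasp pt [479.2  -0.6 245.8] y [ 0.977  0.166 -0.132] z [ 0.025 -0.711 -0.703] F [-0.3  0.2 -1.2] op 0.478 g 25.0
T [-0.0048  0.1573  0.0193] mm [-2.9 94.4 11.6] dr [-0.0201  0.1995  0.2426] deg 56.7
```

Emit:
move_arm(
  translation=[
    [0,0.02,0.002],
    [0,0.04,0.004],
    [-0.002,0.06,0.006],
    [-0.002,0.08,0.008],
    [-0.003,0.1,0.01],
    [-0.004,0.12,0.013],
    [-0.005,0.14,0.016],
    [-0.005,0.157,0.019],
  ],
  dr=[
    [-0.002,0.025,0.03],
    [-0.005,0.05,0.061],
    [-0.008,0.075,0.091],
    [-0.01,0.1,0.121],
    [-0.012,0.125,0.152],
    [-0.015,0.15,0.182],
    [-0.018,0.175,0.212],
    [-0.02,0.2,0.243],
  ],
  claw=[0.2,0.2,0.2,0.2,0.2,0.2,0.2,0.2],
)

```text
t: 5.48
tool_pos: [476.1, 98.1, 261.3]
tool_rot: [0.147, 0.912, -0.36, 0.128]
ft_force: [0.0, 0.9, -1.0]
opening: 0.476
grip_force: 25.0
```

Run:
```python
from h import *
st(); spin_to(.68)
```

```text
t 5.48 q [-0.15  0.48 -0.77  1.85  0.85  1.64  0.03] grasp pt [476.8  93.9 257.1] y [ 0.36   0.697 -0.62 ] z [ 0.128 -0.695 -0.707] F [ 0.   0.9 -1. ] op 0.476 g 25.0
T [-0.0048  0.1518  0.0158] mm [-2.9 91.1  9.5] dr [-0.0476  0.1852  0.2327] deg 54.2
```

Emit:
move_arm(
  translation=[
    [0,0.02,0.002],
    [0,0.04,0.004],
    [-0.002,0.06,0.006],
    [-0.002,0.08,0.008],
    [-0.003,0.1,0.01],
    [-0.004,0.12,0.012],
    [-0.005,0.14,0.014],
    [-0.005,0.152,0.016],
  ],
  dr=[
    [-0.006,0.023,0.029],
    [-0.012,0.046,0.058],
    [-0.018,0.069,0.087],
    [-0.024,0.093,0.116],
    [-0.03,0.116,0.145],
    [-0.036,0.139,0.175],
    [-0.042,0.162,0.204],
    [-0.048,0.185,0.233],
  ],
  claw=[0.2,0.2,0.2,0.2,0.2,0.2,0.2,0.2],
)

```text
t: 6.15
tool_pos: [473.0, 189.6, 270.9]
tool_rot: [-0.301, 0.873, -0.383, -0.003]
ft_force: [-0.9, -0.2, -0.6]
opening: 0.479
grip_force: 25.0
```

Run:
```python
from h import *
st(); spin_to(.88); spin_to(1)
```

```text
t 6.15 q [-0.22  0.58 -0.94  1.76  0.92  1.76  0.83] grasp pt [474.4 185.6 266.6] y [-0.528  0.525 -0.667] z [ 0.225 -0.671 -0.707] F [-0.9 -0.2 -0.6] op 0.479 g 25.0
T [-0.0042  0.1374  0.0139] mm [-2.5 82.4  8.3] dr [-0.0654  0.1616  0.2116] deg 49.4
T [-0.0069  0.2201  0.0223] mm [ -4.2 132.1  13.4] dr [-0.1157  0.2568  0.3362] deg 78.9
```

Emit:
move_arm(
  translation=[
    [0,0.017,0.002],
    [0,0.034,0.003],
    [-0.002,0.051,0.005],
    [-0.002,0.069,0.007],
    [-0.003,0.086,0.009],
    [-0.003,0.103,0.01],
    [-0.004,0.12,0.012],
    [-0.004,0.137,0.014],
  ],
  dr=[
    [-0.008,0.02,0.026],
    [-0.016,0.04,0.053],
    [-0.024,0.06,0.079],
    [-0.033,0.081,0.106],
    [-0.041,0.101,0.132],
    [-0.049,0.121,0.159],
    [-0.057,0.141,0.185],
    [-0.065,0.162,0.212],
  ],
  claw=[0.2,0.2,0.2,0.2,0.2,0.2,0.2,0.2],
)

```text
t: 6.82
tool_pos: [470.8, 271.0, 279.2]
tool_rot: [-0.649, 0.658, -0.362, -0.124]
ft_force: [0.2, -0.5, -2.7]
opening: 0.478
grip_force: 25.0
```

Run:
```python
from h import *
st(); spin_to(1)
```

```text
t 6.82 q [-0.35  0.64 -0.96  1.67  0.96  1.83  1.63] grasp pt [472.6 267.2 275. ] y [-0.944 -0.104 -0.314] z [ 0.306 -0.637 -0.707] F [ 0.2 -0.5 -2.7] op 0.478 g 25.0
T [-0.0031  0.0844  0.0083] mm [-1.9 50.6  5. ] dr [-0.0486  0.0918  0.1276] deg 29.6
```

Emit:
move_arm(
  translation=[
    [0,0.012,0.001],
    [0,0.024,0.002],
    [-0.001,0.036,0.003],
    [-0.002,0.048,0.005],
    [-0.002,0.06,0.006],
    [-0.003,0.072,0.007],
    [-0.003,0.084,0.008],
    [-0.003,0.084,0.008],
  ],
  dr=[
    [-0.007,0.013,0.018],
    [-0.014,0.026,0.036],
    [-0.021,0.039,0.055],
    [-0.028,0.052,0.073],
    [-0.035,0.065,0.091],
    [-0.042,0.079,0.11],
    [-0.0486,0.092,0.1276],
    [-0.0486,0.092,0.1276],
  ],
  claw=[0.2,0.2,0.2,0.2,0.2,0.2,0.2,0.2],
)

```text
t: 7.48
tool_pos: [468.7, 322.1, 284.1]
tool_rot: [0.8, -0.462, 0.331, 0.191]
ft_force: [-0.0, 1.2, -1.5]
opening: 0.478
grip_force: 25.0
```

Run:
```python
from h import *
st(); spin_to(1)
for n in ("scene","top"):
    im=vision.get_image(n); np.save(f"pics/{n}2.npy",im,allow_pickle=True)
    cv2.imwrite(f"pics/{n}2.png",im["frame"][...,::-1])
f=cv2.imread("pics/scene2.png")[40:340,200:600]; g=cv2.imread("pics/top2.png")[150:450,60:460]; cv2.imwrite("pics/c2.png",np.hstack([f,g]))
```

```text
t 7.48 q [-0.45  0.66 -0.92  1.6   0.98  1.83  2.13] grasp pt [470.8 318.5 279.9] y [-0.866 -0.5   -0.001] z [ 0.354 -0.611 -0.708] F [-0.   1.2 -1.5] op 0.478 g 25.0
T [ 0.0003 -0.0008  0.0002] mm [ 0.2 -0.5  0.1] dr [-0.0005  0.0002  0.0001] deg 0.1
```

View pics/c2.png

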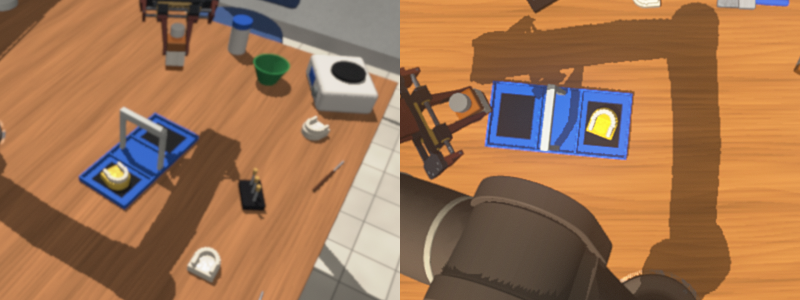

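Both views show the bottle held upright: cap at about (178,32) in the left (scene) crop and (460,103) in the right (top) crop, with the tray undisturbed. I'll measure the held bottle next.

Run:
```python
from h import *
for n in ("scene","top"):
    im=np.load(f"pics/{n}2.npy",allow_pickle=True).item(); p=pts(im); hsv=cv2.cvtColor(im["frame"],cv2.COLOR_RGB2HSV)
    near=np.hypot(p[...,0]-471,p[...,1]-318)<45
    print(n,"z>300",np.percentile(p[near&(p[...,2]>300)][:,2],[5,50,95]) if (near&(p[...,2]>300)).any() else None)
    cap=near&(hsv[...,1]<70)&(hsv[...,2]>110)&(p[...,2]>315)
    q=p[cap]; print(" cap",len(q),np.median(q,0), cv2.minEnclosingCircle(q[:,:2].astype(np.float32)))
    t=q[q[:,2]>np.percentile(q[:,2],95)-8]; print(" captop",len(t),cv2.minAreaRect(t[:,:2].astype(np.float32)), t.mean(0))
    lab=near&(hsv[...,2]>60)&(p[...,2]<315)&(p[...,2]>225)&((hsv[...,1]<60)|((hsv[...,0]<18)&(hsv[...,1]>120)))
    q=p[lab]; print(" body",len(q),np.percentile(q,[2,50,98],0).round(0).tolist() if len(q) else 0)
```

```text
scene z>300 [302.04127982 323.875981   356.90819469]
 cap 154 [476.42513269 305.84557354 330.78179128] ((474.3809814453125, 311.6498107910156), 15.021475791931152)
 captop 98 ((473.99755859375, 312.5218505859375), (27.75530242919922, 28.024927139282227), 3.3470001220703125) [474.70770884 309.89548258 332.95855309]
 body 799 [[438.0, 287.0, 235.0], [480.0, 302.0, 288.0], [501.0, 344.0, 313.0]]
top z>300 [301.83814054 325.09174732 357.18154887]
 cap 294 [473.58176261 313.42643415 332.516009  ] ((473.60101318359375, 314.12188720703125), 15.786834716796875)
 captop 287 ((473.8018798828125, 313.9908752441406), (30.891822814941406, 29.261795043945312), 71.53919219970703) [473.59666165 313.77342965 332.49980494]
 body 784 [[435.0, 288.0, 240.0], [474.0, 307.0, 302.0], [502.0, 356.0, 314.0]]
```

Emit:
move_arm(
  translation=[
    [-0.005,0.0075,-0.04],
    [-0.005,0.0075,-0.1],
    [-0.005,0.0075,-0.16],
    [-0.005,0.0075,-0.22],
    [-0.005,0.0075,-0.28],
    [-0.005,0.0075,-0.325],
    [-0.005,0.0075,-0.35],
    [-0.005,0.0075,-0.357],
  ],
  dr=[
    [0,0,0],
    [0,0,0],
    [0,0,0],
    [0,0,0],
    [0,0,0],
    [0,0,0],
    [0,0,0],
    [0,0,0],
  ],
  claw=[0.2,0.2,0.2,0.2,0.2,0.2,0.2,0.2],
)

```text
t: 8.25
tool_pos: [465.8, 324.1, 67.7]
tool_rot: [0.798, -0.464, 0.332, 0.192]
ft_force: [-0.9, -0.1, -0.8]
opening: 0.475
grip_force: 25.0
```

Run:
```python
from h import *
st(); to([468,322.5,57],tool(-60,45,-1))
for n in ("scene","top"):
    im=vision.get_image(n); np.save(f"pics/{n}3.npy",im,allow_pickle=True)
    cv2.imwrite(f"pics/{n}3.png",im["frame"][...,::-1])
f=cv2.imread("pics/scene3.png")[90:290,250:500]; g=cv2.imread("pics/top3.png")[200:360,80:280]; cv2.imwrite("pics/c3.png",np.hstack([cv2.resize(f,(400,320)),cv2.resize(g,(400,320))]))
```

```text
t 8.25 q [-0.53  0.93 -0.81  1.72  1.12  1.63  1.86] grasp pt [467.9 320.4  63.5] y [-0.869 -0.495 -0.001] z [ 0.351 -0.615 -0.706] F [-0.9 -0.1 -0.8] op 0.475 g 25.0
T [ 0.0002  0.0035 -0.0107] mm [ 0.1  2.1 -6.4] dr [0.0002 0.0004 0.0019] deg 0.3
```

View pics/c3.png

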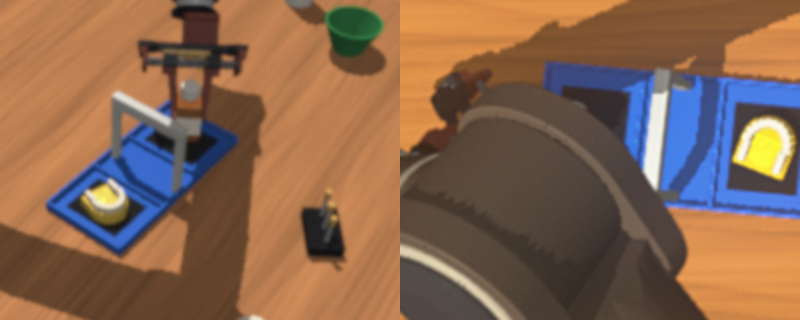

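The left crop shows the bottle upright over the dark bay floor at (188,115), and the handle is clear. In the top crop the forearm passes above the tray without contact. Lowering the rest of the way.

Emit:
move_arm(
  translation=[
    [0,0.0035,-0.003],
    [0,0.0035,-0.006],
    [0,0.0035,-0.009],
    [0,0.0035,-0.011],
    [0,0.0035,-0.0115],
    [0,0.0035,-0.0115],
    [0,0.0035,-0.0115],
    [0,0.0035,-0.0115],
  ],
  dr=[
    [0,0,0.001],
    [0,0,0.002],
    [0,0,0.002],
    [0,0,0.002],
    [0,0,0.002],
    [0,0,0.002],
    [0,0,0.002],
    [0,0,0.002],
  ],
  claw=[0.2,0.2,0.2,0.2,0.2,0.2,0.2,0.2],
)

```text
t: 9.02
tool_pos: [466.2, 327.6, 63.5]
tool_rot: [0.8, -0.462, 0.332, 0.19]
ft_force: [0.8, -0.2, -0.9]
opening: 0.471
grip_force: 25.0
```

Run:
```python
from h import *
st(); to([468,322.5,55.5],tool(-60,45,-1))
```

```text
t 9.02 q [-0.53  0.94 -0.81  1.72  1.12  1.63  1.85] grasp pt [468.3 324.   59.2] y [-0.865 -0.502 -0.004] z [ 0.357 -0.61  -0.707] F [ 0.8 -0.2 -0.9] op 0.471 g 25.0
T [-0.0005 -0.0024 -0.0062] mm [-0.3 -1.5 -3.7] dr [-0.0006  0.001  -0.0006] deg 0.2
```

Emit:
move_arm(
  translation=[
    [0,-0.001,-0.002],
    [0,-0.002,-0.004],
    [0,-0.002,-0.006],
    [0,-0.002,-0.006],
    [0,-0.002,-0.006],
    [0,-0.002,-0.006],
    [0,-0.002,-0.006],
    [0,-0.002,-0.006],
  ],
  dr=[
    [0,0,0],
    [0,0,0],
    [0,0,0],
    [0,0,0],
    [0,0,0],
    [0,0,0],
    [0,0,0],
    [0,0,0],
  ],
  claw=[0.2,0.2,0.2,0.2,0.2,0.2,0.2,0.2],
)

```text
t: 9.68
tool_pos: [466.1, 326.3, 60.6]
tool_rot: [0.8, -0.462, 0.333, 0.19]
ft_force: [-1.6, 0.2, 4.8]
opening: 0.478
grip_force: 25.0
```

Run:
```python
from h import *
st(); to([468,322.5,55.5],tool(-60,45,-1))
im=vision.get_image("scene"); p=pts(im); hsv=cv2.cvtColor(im["frame"],cv2.COLOR_RGB2HSV)
near=np.hypot(p[...,0]-470,p[...,1]-317)<45
cap=near&(hsv[...,1]<70)&(hsv[...,2]>110)&(p[...,2]>90)&(p[...,2]<118); q=p[cap]; print(len(q),np.percentile(q[:,2],[50,90,97])); t=q[q[:,2]>np.percentile(q[:,2],95)-8]; print(cv2.minEnclosingCircle(t[:,:2].astype(np.float32)))
```

```text
t 9.68 q [-0.53  0.94 -0.81  1.72  1.13  1.63  1.85] grasp pt [468.3 322.7  56.3] y [-0.865 -0.502 -0.004] z [ 0.357 -0.611 -0.706] F [-1.6  0.2  4.8] op 0.478 g 25.0
T [-0.0004 -0.0003 -0.0014] mm [-0.3 -0.2 -0.8] dr [-0.0003  0.0012 -0.0006] deg 0.2
118 [109.59672499 112.67754913 113.32694795]
((471.4955749511719, 318.7085876464844), 17.857343673706055)
```

Contact at 4.8 N with the grasp at the expected height. Releasing and backing off along the tool axis.

Emit:
move_arm(
  translation=[
    [0,0,0],
    [0,0,0],
    [0,0,0],
    [0,0,0],
    [0,0,0],
    [0,0,0],
    [0,0,0],
    [0,0,0],
  ],
  dr=[
    [0,0,0],
    [0,0,0],
    [0,0,0],
    [0,0,0],
    [0,0,0],
    [0,0,0],
    [0,0,0],
    [0,0,0],
  ],
  claw=[0.5,0.55,0.6,0.7,0.8,0.9,0.9,0.9],
)

```text
t: 10.4
tool_pos: [466.1, 326.4, 59.7]
tool_rot: [0.8, -0.462, 0.332, 0.19]
ft_force: [-1.4, 0.9, -0.4]
opening: 0.889
grip_force: 0.0
```

Emit:
move_arm(
  translation=[
    [-0.003,0.005,0.006],
    [-0.01,0.018,0.021],
    [-0.02,0.034,0.039],
    [-0.032,0.055,0.064],
    [-0.046,0.08,0.092],
    [-0.064,0.11,0.127],
    [-0.075,0.128,0.15],
    [-0.086,0.147,0.19],
  ],
  dr=[
    [0,0,0],
    [0,0,0],
    [0,0,0],
    [0,0,0],
    [0,0,0],
    [0,0,0],
    [0,0,0],
    [0,0,0],
  ],
  claw=[0.9,0.9,0.9,0.9,0.9,0.9,0.9,0.9],
)

```text
t: 11.07
tool_pos: [412.9, 416.0, 174.1]
tool_rot: [0.801, -0.461, 0.332, 0.19]
ft_force: [-0.0, -0.8, 0.2]
opening: 0.904
grip_force: 0.0
```

Run:
```python
from h import *
st()
im=vision.get_image("scene"); p=pts(im); np.save("pics/scene4.npy",im,allow_pickle=True)
cv2.imwrite("pics/s4.png",cv2.resize(im["frame"][90:290,250:500,::-1],(500,400)))
```

```text
t 11.07 q [-0.68  0.85 -0.84  1.54  0.98  1.8   1.93] grasp pt [415.1 412.3 169.9] y [-0.864 -0.503 -0.002] z [ 0.357 -0.61  -0.708] F [-0.  -0.8  0.2] op 0.904 g 0.0
```

View pics/s4.png

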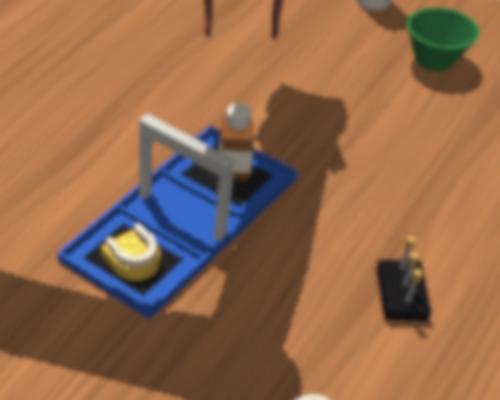

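The bottle stands in the empty bay at (237,140), the cast is at (132,255), and the gripper is clear. Next I'll re-measure the handle and go to it.

Run:
```python
from h import *
o=st()
im=np.load("pics/scene4.npy",allow_pickle=True).item(); p=pts(im); z=p[...,2]; hsv=cv2.cvtColor(im["frame"],cv2.COLOR_RGB2HSV)
n=np.hypot(p[...,0]-460,p[...,1]-206)<90
b=n&(z>128)&(z<145); print("bar",cv2.minAreaRect(p[b][:,:2].astype(np.float32)),np.median(z[b]))
n=np.hypot(p[...,0]-471,p[...,1]-318)<35
b=n&(z>100)&(z<118); print("cap",cv2.minEnclosingCircle(p[b][:,:2].astype(np.float32)),np.percentile(z[b],90))
G=[459.5,206,125]; Rf=Ro.from_matrix(tool(-5.8,0)); 
to(G,Rf.as_matrix(),120)
R0=Ro.from_quat(o["tool_rot"]); w=(Rf*R0.inv()).as_rotvec()
for f in (.25,.5,.75): print((Ro.from_rotvec(w*f)*R0).as_matrix()[:,2].round(2))
```

```text
t 11.12 q [-0.69  0.84 -0.85  1.54  0.98  1.81  1.93] grasp pt [413.7 416.1 175.2] y [-0.863 -0.505 -0.007] z [ 0.359 -0.604 -0.711] F [-1.3  1.5  3.1] op 0.903 g 0.0
bar ((457.84552001953125, 205.73187255859375), (21.933000564575195, 133.9737548828125), 84.45361328125) 136.89355941429775
cap ((470.8341064453125, 318.0619201660156), 16.922836303710938) 112.40432371188314
T [ 0.08   -0.3562  0.1193] mm [  48.  -213.7   71.6] dr [ 0.2565 -0.1619 -0.6574] deg 130.3
[ 0.14 -0.58 -0.8 ]
[-0.02 -0.44 -0.9 ]
[-0.07 -0.22 -0.97]
```

Emit:
move_arm(
  translation=[
    [0,0,0.05],
    [0,0,0.1],
    [0,0,0.15],
    [0,0,0.2],
    [0.01,-0.03,0.2],
    [0.02,-0.06,0.2],
    [0.02,-0.1,0.2],
    [0.03,-0.14,0.2],
  ],
  dr=[
    [0.013,-0.008,-0.034],
    [0.027,-0.017,-0.069],
    [0.041,-0.026,-0.104],
    [0.054,-0.034,-0.139],
    [0.068,-0.043,-0.174],
    [0.081,-0.051,-0.208],
    [0.095,-0.06,-0.243],
    [0.109,-0.069,-0.278],
  ],
  claw=[0.7,0.7,0.7,0.7,0.7,0.7,0.7,0.7],
)

```text
t: 11.78
tool_pos: [431.1, 331.4, 294.5]
tool_rot: [-0.511, 0.821, -0.221, -0.127]
ft_force: [1.1, -0.8, 0.8]
opening: 0.699
grip_force: 0.0
```

Run:
```python
from h import *
st(); to([459.5,206,125],tool(-5.8,0),120)
```

```text
t 11.78 q [-0.58  0.51 -0.53  1.49  0.49  1.68  1.51] grasp pt [431.2 328.4 289.3] y [-0.895  0.38  -0.234] z [ 0.018 -0.492 -0.87 ] F [ 1.1 -0.8  0.8] op 0.699 g 0.0
T [ 0.0473 -0.209  -0.0725] mm [  28.4 -125.4  -43.5] dr [ 0.1467 -0.0942 -0.3775] deg 74.8
```

Emit:
move_arm(
  translation=[
    [0.005,-0.02,0],
    [0.01,-0.04,0],
    [0.015,-0.06,0],
    [0.02,-0.08,0],
    [0.025,-0.1,0],
    [0.03,-0.13,0],
    [0.035,-0.16,0],
    [0.04,-0.18,-0.02],
  ],
  dr=[
    [0.014,-0.009,-0.035],
    [0.027,-0.018,-0.07],
    [0.041,-0.026,-0.105],
    [0.055,-0.035,-0.141],
    [0.068,-0.044,-0.176],
    [0.082,-0.053,-0.211],
    [0.096,-0.061,-0.246],
    [0.109,-0.07,-0.281],
  ],
  claw=[0.7,0.7,0.7,0.7,0.7,0.7,0.7,0.7],
)

```text
t: 12.45
tool_pos: [457.5, 222.3, 284.4]
tool_rot: [-0.099, 0.993, -0.06, -0.034]
ft_force: [0.9, -0.2, 0.0]
opening: 0.699
grip_force: 0.0
```

Run:
```python
from h import *
st(); to([459.5,206,125],tool(-5.8,0),60)
```

```text
t 12.45 q [-0.28  0.27 -0.39  1.73  0.17  1.28  1.05] grasp pt [457.1 221.5 278.5] y [-0.202  0.973 -0.112] z [-0.055 -0.125 -0.991] F [ 0.9 -0.2  0. ] op 0.699 g 0.0
T [ 0.0034 -0.0272 -0.1557] mm [  2.  -16.3 -93.4] dr [ 0.0371 -0.0234 -0.0957] deg 18.9
```

Emit:
move_arm(
  translation=[
    [0.001,-0.009,-0.02],
    [0.002,-0.018,-0.04],
    [0.003,-0.027,-0.07],
    [0.003,-0.027,-0.1],
    [0.003,-0.027,-0.13],
    [0.003,-0.027,-0.15],
    [0.003,-0.027,-0.156],
    [0.003,-0.027,-0.156],
  ],
  dr=[
    [0.012,-0.008,-0.032],
    [0.025,-0.016,-0.064],
    [0.037,-0.0234,-0.0957],
    [0.037,-0.0234,-0.0957],
    [0.037,-0.0234,-0.0957],
    [0.037,-0.0234,-0.0957],
    [0.037,-0.0234,-0.0957],
    [0.037,-0.0234,-0.0957],
  ],
  claw=[0.7,0.7,0.7,0.7,0.7,0.7,0.7,0.7],
)

```text
t: 13.12
tool_pos: [457.7, 207.0, 188.0]
tool_rot: [0.047, 0.999, -0.002, -0.003]
ft_force: [-0.4, 0.2, -0.2]
opening: 0.697
grip_force: 0.0
```

Run:
```python
from h import *
st(); to([459.5,206,126],tool(-5.8,0),0)
im=vision.get_image("scene"); p=pts(im); z=p[...,2]
cv2.imwrite("pics/s5.png",cv2.resize(im["frame"][90:290,250:500,::-1],(500,400)))
```

```text
t 13.12 q [-0.24  0.3  -0.34  1.94  0.12  0.94  0.84] grasp pt [457.7 207.  182. ] y [ 0.094  0.996 -0.004] z [-0.007 -0.003 -1.   ] F [-0.4  0.2 -0.2] op 0.697 g 0.0
T [ 0.003  -0.0016 -0.0934] mm [  1.8  -1.  -56. ] dr [ 0.001  -0.0022 -0.0023] deg 0.6
```

View pics/s5.png

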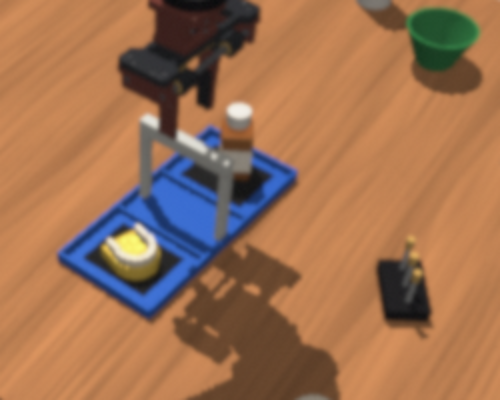

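The gripper is above the bar, with its fingers on either side at about (170,125) and (205,90). The bottle is upright at (238,140). Descending onto the bar.

Emit:
move_arm(
  translation=[
    [0.003,-0.0016,-0.015],
    [0.003,-0.0016,-0.035],
    [0.003,-0.0016,-0.055],
    [0.003,-0.0016,-0.075],
    [0.003,-0.0016,-0.088],
    [0.003,-0.0016,-0.0934],
    [0.003,-0.0016,-0.0934],
    [0.003,-0.0016,-0.0934],
  ],
  dr=[
    [0.001,-0.0022,-0.0023],
    [0.001,-0.0022,-0.0023],
    [0.001,-0.0022,-0.0023],
    [0.001,-0.0022,-0.0023],
    [0.001,-0.0022,-0.0023],
    [0.001,-0.0022,-0.0023],
    [0.001,-0.0022,-0.0023],
    [0.001,-0.0022,-0.0023],
  ],
  claw=[0.7,0.7,0.7,0.7,0.7,0.7,0.7,0.7],
  force=50,
)

```text
t: 13.83
tool_pos: [460.5, 205.8, 132.8]
tool_rot: [0.051, 0.999, 0.0, 0.001]
ft_force: [-0.3, -0.7, 0.2]
opening: 0.702
grip_force: 0.0
```

Run:
```python
from h import *
st(); to([459.5,206,125.5],tool(-5.8,0),0)
```

```text
t 13.83 q [-0.25  0.37 -0.32  1.99  0.16  0.81  0.8 ] grasp pt [460.5 205.8 126.8] y [0.102 0.995 0.001] z [ 0.002  0.001 -1.   ] F [-0.3 -0.7  0.2] op 0.702 g 0.0
T [-0.0016  0.0004 -0.0021] mm [-1.   0.2 -1.3] dr [-0.0002  0.0005  0.0004] deg 0.1
```

Emit:
move_arm(
  translation=[
    [0,0,-0.002],
    [0,0,-0.002],
    [0,0,-0.002],
    [0,0,-0.002],
    [0,0,-0.002],
    [0,0,-0.002],
    [0,0,-0.002],
    [0,0,-0.002],
  ],
  dr=[
    [0,0,0],
    [0,0,0],
    [0,0,0],
    [0,0,0],
    [0,0,0],
    [0,0,0],
    [0,0,0],
    [0,0,0],
  ],
  claw=[0.5,0.4,0.35,0.3,0.27,0.24,0.21,0.19],
  force=20,
)

```text
t: 14.5
tool_pos: [460.2, 205.5, 131.0]
tool_rot: [0.051, 0.999, 0.0, 0.0]
ft_force: [0.3, -0.4, 0.3]
opening: 0.195
grip_force: 0.0
```

Emit:
move_arm(
  translation=[
    [0,0,0],
    [0,0,0],
    [0,0,0],
    [0,0,0],
    [0,0,0],
    [0,0,0],
    [0,0,0],
    [0,0,0],
  ],
  dr=[
    [0,0,0],
    [0,0,0],
    [0,0,0],
    [0,0,0],
    [0,0,0],
    [0,0,0],
    [0,0,0],
    [0,0,0],
  ],
  claw=[0.17,0.15,0.12,0.08,0,0,0,0],
  force=50,
)

```text
t: 15.17
tool_pos: [460.2, 205.7, 131.0]
tool_rot: [0.051, 0.999, 0.0, 0.001]
ft_force: [-0.4, 2.7, -0.9]
opening: 0.18
grip_force: 50.0
```

Run:
```python
from h import *
st()
```

```text
t 15.17 q [-0.25  0.37 -0.32  1.99  0.16  0.8   0.8 ] grasp pt [460.2 205.7 125. ] y [0.102 0.995 0.001] z [ 0.001  0.    -1.   ] F [-0.4  2.7 -0.9] op 0.18 g 50.0
```

Gripped at 15.9 mm, which matches the 16 mm bar. Lifting slowly.

Emit:
move_arm(
  translation=[
    [0,0,0.002],
    [0,0,0.005],
    [0,0,0.01],
    [0,0,0.017],
    [0,0,0.025],
    [0,0,0.032],
    [0,0,0.038],
    [0,0,0.041],
  ],
  dr=[
    [0,0,0],
    [0,0,0],
    [0,0,0],
    [0,0,0],
    [0,0,0],
    [0,0,0],
    [0,0,0],
    [0,0,0],
  ],
  claw=[0,0,0,0,0,0,0,0],
)

```text
t: 15.83
tool_pos: [460.4, 205.6, 156.3]
tool_rot: [0.051, 0.999, 0.0, 0.001]
ft_force: [0.3, 0.2, -6.5]
opening: 0.18
grip_force: 50.0
```

```bash
cat > lvl.py <<'E'
from h import *
import sys
st()
im=vision.get_image("scene"); p=pts(im); z=p[...,2]; hsv=cv2.cvtColor(im["frame"],cv2.COLOR_RGB2HSV)
lo,hi=float(sys.argv[1]),float(sys.argv[2])
m=(hsv[...,0]>105)&(hsv[...,0]<130)&(hsv[...,1]>150)&(z>lo)&(z<hi)&(np.hypot(p[...,0]-460,p[...,1]-206)<190)
q=p[m]; A=np.c_[q[:,:2]-[460,206],np.ones(len(q))]; s=np.linalg.lstsq(A,q[:,2],rcond=None)[0]
print("tray plane slopes deg",np.degrees(s[:2]).round(2),"z",s[2].round(1),len(q))
cv2.imwrite("pics/"+sys.argv[3],cv2.resize(im["frame"][50:290,250:500,::-1],(500,480)))
E
python3 lvl.py 20 60 s6.png
```

```text
t 15.83 q [-0.25  0.33 -0.33  1.97  0.14  0.86  0.82] grasp pt [460.4 205.6 150.3] y [0.103 0.995 0.001] z [ 0.002  0.    -1.   ] F [ 0.3  0.2 -6.5] op 0.18 g 50.0
tray plane slopes deg [ 1.01 -0.4 ] z 35.0 2964
```

View pics/s6.png

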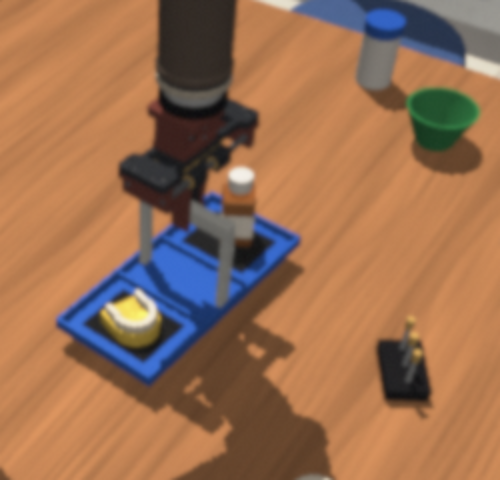

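The tray is off the bench and level, with the bottle upright at (240,205) and the cast in its bay at (130,315). Lifting the rest of the way.

Emit:
move_arm(
  translation=[
    [0,0,0.002],
    [0,0,0.006],
    [0,0,0.013],
    [0,0,0.022],
    [0,0,0.032],
    [0,0,0.042],
    [0,0,0.052],
    [0,0,0.062],
  ],
  dr=[
    [0,0,0],
    [0,0,0],
    [0,0,0],
    [0,0,0],
    [0,0,0],
    [0,0,0],
    [0,0,0],
    [0,0,0],
  ],
  claw=[0,0,0,0,0,0,0,0],
)

```text
t: 16.55
tool_pos: [460.2, 205.5, 193.5]
tool_rot: [0.051, 0.999, 0.0, 0.001]
ft_force: [-0.9, 0.4, -6.4]
opening: 0.176
grip_force: 50.0
```

Emit:
move_arm(
  translation=[
    [0,0,0.01],
    [0,0,0.02],
    [0,0,0.03],
    [0,0,0.04],
    [0,0,0.048],
    [0,0,0.054],
    [0,0,0.058],
    [0,0,0.06],
  ],
  dr=[
    [0,0,0],
    [0,0,0],
    [0,0,0],
    [0,0,0],
    [0,0,0],
    [0,0,0],
    [0,0,0],
    [0,0,0],
  ],
  claw=[0,0,0,0,0,0,0,0],
)

```text
t: 17.22
tool_pos: [460.2, 205.5, 229.0]
tool_rot: [0.051, 0.999, 0.0, 0.001]
ft_force: [-0.6, -0.3, -6.3]
opening: 0.18
grip_force: 50.0
```

```bash
python3 -c "from h import *; o=st(); to([460,206,226],tool(-5.8,0))"
```

```text
t 17.22 q [-0.23  0.25 -0.34  1.89  0.1   1.02  0.86] grasp pt [460.2 205.5 223. ] y [0.103 0.995 0.   ] z [ 0.001  0.    -1.   ] F [-0.6 -0.3 -6.3] op 0.18 g 50.0
T [-0.0003  0.0008  0.0049] mm [-0.2  0.5  3. ] dr [-0.0001  0.0004  0.0005] deg 0.1
```

Emit:
move_arm(
  translation=[
    [0,0,0.002],
    [0,0,0.004],
    [0,0,0.005],
    [0,0,0.005],
    [0,0,0.005],
    [0,0,0.005],
    [0,0,0.005],
    [0,0,0.005],
  ],
  dr=[
    [0,0,0],
    [0,0,0],
    [0,0,0],
    [0,0,0],
    [0,0,0],
    [0,0,0],
    [0,0,0],
    [0,0,0],
  ],
  claw=[0,0,0,0,0,0,0,0],
)

```text
t: 17.88
tool_pos: [460.1, 205.4, 231.6]
tool_rot: [0.051, 0.999, 0.0, 0.0]
ft_force: [-0.2, -0.8, -6.9]
opening: 0.179
grip_force: 50.0
```

```bash
python3 lvl.py 85 135 s7.png; python3 -c "from h import *; print(np.abs(env.get_obs()['qd']).max())"
```

```text
t 17.88 q [-0.23  0.24 -0.34  1.89  0.1   1.03  0.86] grasp pt [460.1 205.4 225.6] y [0.103 0.995 0.   ] z [ 0.001  0.    -1.   ] F [-0.2 -0.8 -6.9] op 0.179 g 50.0
tray plane slopes deg [ 0.82 -0.49] z 110.3 3130
0.002780848379710362
```

View pics/s7.png

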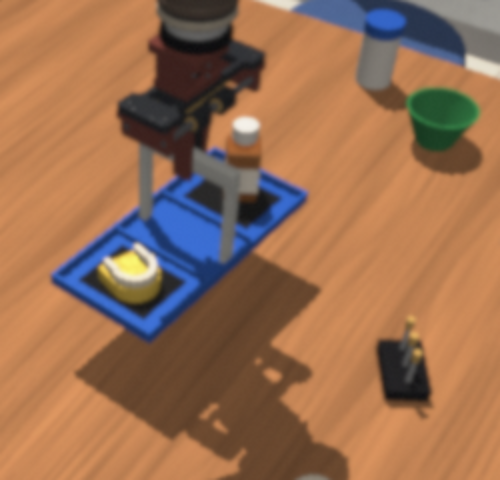

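The tray is held level about 100 mm up, with the bottle upright at (245,160) and the cast in its bay at (132,275). The arm is still, so I'm handing in.

```bash
python3 -c "from plant import env; print(env.close_job())"
```

```text
the job is handed in; nothing more can be done
None
```

The amber bottle is standing cap up in the tray's empty bay, the cast is still in its own bay, and the arm is holding the tray still and level (within about 1°) by its handle, about 10 cm above the bench; I handed the job in at about 18 s.

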